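# Purple-labelled dropper bottles into the divided crate

## Task

Put the two small dropper bottles with purple labels that stand on the open bench in front of the robot away in the wooden divided crate: each upright on the floor of an empty cell, one bottle per cell. The plain black bottle already in the crate stays standing in its cell, which it keeps to itself. Set the bottles down, do not drop them, and knock none of the three over.

Things in the scene. Friction and masses are not known exactly. Their poses are not given: they have to be found in the camera images.
- purple_bottle_1: One of two identical small black dropper bottles, closed, with a purple label round the body and a narrow cap; stands loose on the bench at the start, about 60 g. Round, 25 mm across, 79 mm tall; the body is a straight 25 mm cylinder up to about 45 mm, then it narrows to the cap: grip it round the upper body. Origin: centre of the underside; z up to the cap.
- purple_bottle_2: One of two identical small black dropper bottles, closed, with a purple label round the body and a narrow cap; stands loose on the bench at the start, about 60 g. Round, 25 mm across, 79 mm tall; the body is a straight 25 mm cylinder up to about 45 mm, then it narrows to the cap: grip it round the upper body. Origin: centre of the underside; z up to the cap.
- crate: Square open crate of light wood, fixed on the bench, 127 x 127 x 29 mm high, turned to any angle. Walls and the cross divider are 5 mm thick, all 29 mm high: 2 x 2 cells of 56 x 56 mm, black floors 7 mm above the underside. Origin: centre of the underside; x, y along the walls, z up. Cell centres: x = +-30.5, y = +-30.5 mm. The black bottle is in cell (+30.5, +30.5); the other three are empty.
- black_bottle: Small closed dropper bottle, all black without a coloured label, 25 mm across and 87 mm tall, standing loose in one cell of the crate. Origin: centre of the underside; z up. It stays in its cell.
Not all that is in view belongs to the job. What is shaped like the purple_bottle_2 but turquoise is not meant. What is shaped like the crate but orange is not meant.

How it is judged:
By the outcome, as a careful person would: the job done as asked, in the order asked, and still so for the second after the job is handed in, with the robot touching nothing.
It also fails if it takes over 45 s, if anything falls off the work surface, if the arm or the gripper's body presses on something with over 40 N, if the wrist force passes 120 N, or if a joint passes its speed limit or range.

## Robot

A 6-joint arm with a two-finger parallel gripper is mounted at the origin on a cart in front of the work surface, level with it; the furniture and walls round the work are solid. World frame = base frame: x ahead of the robot, y to its left, z up, the work surface at z = 0. Lengths are in m, angles in rad, forces in N, time in s.
With the tool pointing down it reaches from about 0.275 to 0.875 m from the base axis. Payload 12.5 kg.
Tool frame: the origin (TCP) lies midway between the tips of the shut fingers; the grasp point (between the pads) lies 19 mm behind it (manip.grip_depth is the distance from the TCP to the grasp point, in m); x points along the fingers, z is the direction in which the jaws open and shut, and the axes are right-handed (so a half turn about x gives the same grasp; the last joint's range is limited). The gripper opens to 85 mm and grips with 20 to 120 N. Pads are 22 mm wide; open, the fingers measure 114 mm over their backs; the gripper's body (76 mm by 85 mm) begins 54 mm behind the grasp point. The pads swing forward as they close: fully open they stand 13 mm farther back than shut.
Start: joints at [1.043, 0.351, 1.652, -0, 1.139, -0.085], TCP at [0.236, 0.497, 0.231] pointing down, gripper open.
Joint ranges: [-2.75, 2.75], [-0.79, 2.1], [0.01, 2.65], [-1.57, 4.71], [0.07, 3.14], [-2.87, 2.87]. Speed limits (rad/s): [2.22, 2.22, 2.79, 3.14, 3.14, 3.14].

## Interface

Orientations are given as a rotation vector (axis times angle).
In Python, from rig import monitor, optics, order, manip gives the robot as it stands. The module is installed in compiled form; this text tells all that it offers.
- The arm moves only by the tool servo_tool, never from a script. Its argument "deltas" is a list of rows, each a list of 6 numbers: the shift along the world's x, y, z in mm, then the turn, a rotation vector about the world's x, y, z in degrees. In form: [[dx, dy, dz, ax, ay, az], ...]. A call has 1 to 20 rows; each row is the pose to reach, as a shift and turn from the pose commanded when the call began; what a row does not reach only later rows make up. A row lasts 1/10 s, in which the tool goes at most 50 mm and 8.59 degrees, less where a joint would pass 70% of its speed; a pose out of reach is approached as far as the arm can. A call with a gripper value outside its range is refused whole. "fingers" is the opening, from 0 (shut) to 1 (fully open), set as the call begins (left out, the last holds). The fingers move at their own pace and stop on an object; "force" is the grip in N (left out, the last holds). Time passes only in rows, so rows that repeat a pose let the fingers close. It gives the time, the measured TCP pose, the force and the opening at its end, in the units of the state.
- monitor.observe(): the state, without advancing time (a new reading comes with each control period).
- optics.camera(name): name is "side" or "top" or "wrist"; returns (picture, depth): 400x640x3 uint8, blue, green, red; 400x640 float32, m along the optical axis (not along the pixel's ray), 0 where there is no reading.
- optics.camera_info(name): a dict with "fov_y" (degrees; the focal length in pixels is half the picture's height over the tangent of half this angle, whatever the lens; pixels are square), "cx", "cy" (the principal point, pixels), "T" (4x4, takes a point from camera to world coordinates); the wrist camera has in their place "tool_from_camera" (4x4, takes a point from camera to tool coordinates, whose origin is the TCP and whose axes are the tool frame's). Camera axes: x right, y down, z forward; pixel columns grow to the right and rows downward; lengths in m; the calibration is good to about 2 mm. The wrist camera is an equidistant fisheye: a pixel r from the principal point sees the ray r / f radians off the axis. A picture is of the moment at which its call begins: read the wrist's pose just before it. camera_info takes no time and is no camera call.
- order.finish_job(): hands the job in, once; it reports no verdict.
The state is a dict: "time_s": time; "q": joint angles; "qd": joint speeds; "joint_efforts": joint torques, N m; "ee_pos": TCP position; "tcp_rot": TCP orientation; "contact_force": force on the tool from outside, world axes, zero at the start; "wrist_torque": the same for the moment, N m; "gripper_width": finger opening in m.
Only numpy, scipy, OpenCV 4.12 (cv2) and the standard library are available. Lean on these libraries where they do the work, as an engineer would, in place of code of your own. Each camera call takes 0.05 s, during which the arm holds its last target.

## Working session

There is one attempt and no reset: what is moved stays moved. The work goes in short steps, Python scripts to look and compute and a tool call to move; the robot and the scene stay as the last step left them, time stands still between calls to the robot, and variables do not carry over. Pictures are saved under pics/ and viewed, and the job is handed in when it is done.

Besides the shell and the picture viewer there is one more tool, called as a command line: name --pt "numbers of a row" for each row, then --argument value for the rest. servo_tool: Moves the arm, as the interface text tells. Its arguments: {"type":"object","properties":{"deltas":{"type":"array","items":{"type":"array","items":{"type":"number"}}},"fingers":{"type":"number"},"force":{"type":"number"}},"required":["deltas"]}

```bash
mkdir -p pics; cat > h.py <<'E'
import numpy as np,cv2
from rig import monitor, optics, order, manip
def snap(n,tag):
    p,d=optics.camera(n); np.savez(f'{tag}_{n}.npz',p=p,d=d); cv2.imwrite(f'pics/{tag}_{n}.png',p); return p,d
def world(n,d,us,vs):
    i=optics.camera_info(n); f=200/np.tan(np.radians(i['fov_y']/2)); z=d[vs,us]
    P=np.stack([(us-i['cx'])/f*z,(vs-i['cy'])/f*z,z,np.ones_like(z)],-1)
    return (P@np.array(i['T']).T)[...,:3]
E
python3 - <<'E'
from h import *
s=monitor.observe(); print(s)
for n in('top','side'):
    snap(n,'a'); print(n,optics.camera_info(n))
E
```

```text
{'time_s': 0.0, 'q': array([ 1.04342275e+00,  3.51272357e-01,  1.65244500e+00, -2.19918414e-05,
        1.13909900e+00, -8.46056761e-02]), 'qd': array([-0.00025324, -0.00103457,  0.00108985,  0.0010395 , -0.00125698,
       -0.00040658]), 'joint_efforts': array([ 1.09088636e-03, -5.06104732e+01, -2.91402447e+01, -4.16601017e-05,
        4.50392705e-03,  7.74785889e-06]), 'ee_pos': array([0.23545492, 0.49667383, 0.23073069]), 'tcp_rot': array([-0.87780162,  1.3878204 ,  0.87684623]), 'contact_force': array([ 0.10296412, -0.75519224, -0.07868783]), 'wrist_torque': array([0.01433717, 0.03458276, 0.02580653]), 'gripper_width': 0.08542264798821428}
top {'fov_y': 53.687678777282045, 'cx': 322.06785134849946, 'cy': 209.09608911617585, 'T': array([[-0.10322812, -0.97027463,  0.21888603,  0.27294923],
       [-0.99463852,  0.09932866, -0.02877563,  0.06453627],
       [ 0.0061786 , -0.22068293, -0.97532603,  1.03513815],
       [ 0.        ,  0.        ,  0.        ,  1.        ]])}
side {'fov_y': 44.66467565233378, 'cx': 320.46445788728323, 'cy': 191.7278835541816, 'T': array([[-0.9963853 , -0.01590507,  0.08344673,  0.38668003],
       [-0.0808433 ,  0.47923219, -0.87395702,  0.99768399],
       [-0.02609001, -0.87754403, -0.47878573,  0.5401074 ],
       [ 0.        ,  0.        ,  0.        ,  1.        ]])}
```

View pics/a_top.png

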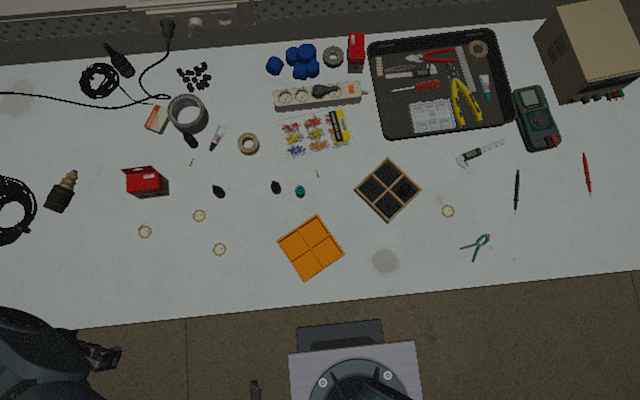

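View pics/a_side.png

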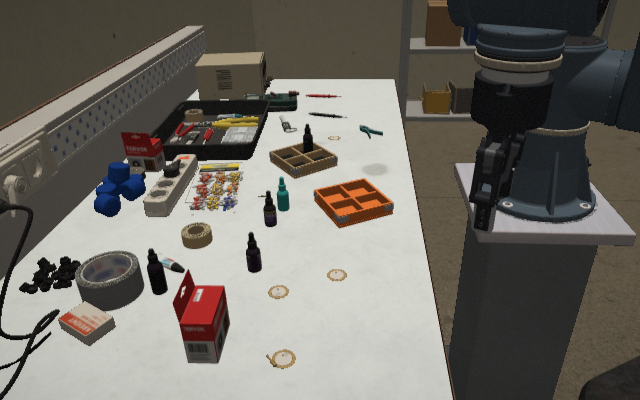

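Candidates in the side view are black bottles at (270,210), (253,252) and (157,272), a turquoise one at (283,195), and the crate bottle at (308,138). I'll enlarge to tell them apart.

```bash
python3 - <<'E'
import cv2,numpy as np
p=cv2.imread('pics/a_side.png'); c=p[120:310,130:350]; c=cv2.convertScaleAbs(c,alpha=1.6,beta=25)
cv2.imwrite('pics/c1.png',cv2.resize(c,None,fx=3.1,fy=3.1,interpolation=cv2.INTER_CUBIC))
p=cv2.imread('pics/a_top.png'); c=p[120:290,170:430]; c=cv2.convertScaleAbs(c,alpha=1.6,beta=25)
cv2.imwrite('pics/c2.png',cv2.resize(c,None,fx=3,fy=3,interpolation=cv2.INTER_CUBIC))
E
```

```text
(no output)
```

View pics/c1.png

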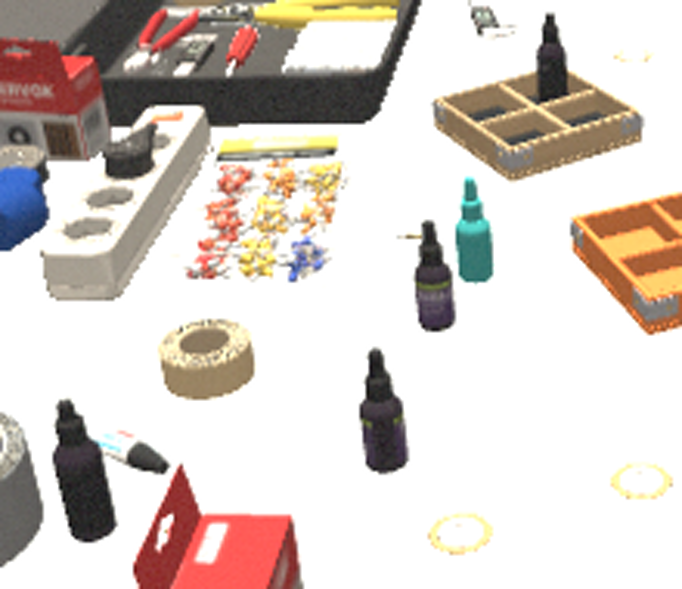

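View pics/c2.png

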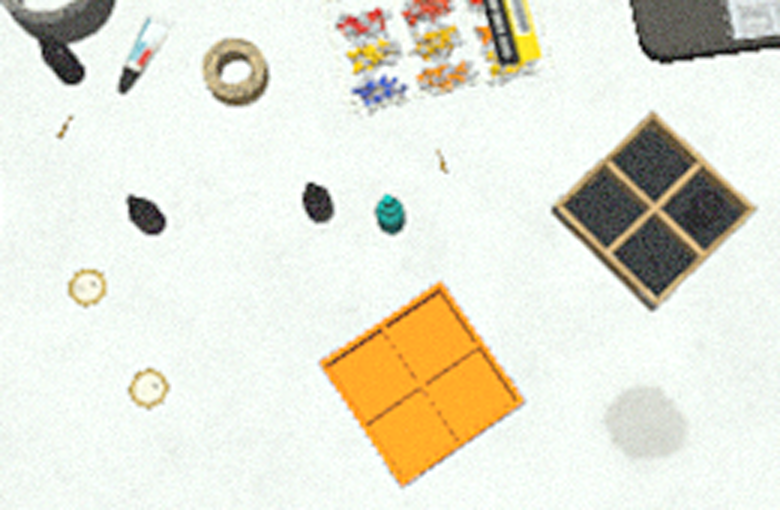

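The enlarged crop shows purple labels on the bottles at side (270,210) and (253,252), which match the description. The one at (157,272) is plain black and the one at (283,195) is turquoise, so neither is meant. In the top view the two targets are at (276,187) and (218,191). The crate is centred on (388,190), with its black bottle in the right-hand cell.

```bash
cat > m.py <<'E'
from h import *
from scipy.optimize import least_squares
def cloud(n,tag):
    d=np.load(f'{tag}_{n}.npz')['d']; v,u=np.nonzero(d>0); return world(n,d,u,v),u,v
def circ(P,r=.0125):
    f=lambda c:np.hypot(P[:,0]-c[0],P[:,1]-c[1])-r
    return f
E
python3 - <<'E'
from m import *
for n,boxes in (('side',{'A':(260,188,280,230),'B':(243,230,264,275),'T':(276,176,292,212),'K':(300,122,316,152),'O':(146,246,170,296)}),('top',{'A':(268,176,284,198),'B':(208,182,228,202),'T':(292,182,308,200)})):
    W,u,v=cloud(n,'a')
    for k,(x0,y0,x1,y1) in boxes.items():
        m=(u>=x0)&(u<x1)&(v>=y0)&(v<y1); P=W[m]
        b=P[(P[:,2]>.008)&(P[:,2]<.043)] if k!='K' else P[(P[:,2]>.033)&(P[:,2]<.052)]
        # restrict to near cluster
        cam=np.array(optics.camera_info(n)['T'])[:2,3]
        med=np.median(b[:,:2],0); b=b[np.hypot(*(b[:,:2]-med).T)<.02]
        dr=med-cam; c0=med+dr/np.linalg.norm(dr)*.008
        r=least_squares(circ(b),c0,loss='soft_l1',f_scale=.001)
        print(n,k,len(b),'c',r.x.round(4),'rms',np.sqrt(np.mean(r.fun**2)).round(4),'zmax',np.percentile(P[:,2],98).round(4),'fit top c',np.median(P[P[:,2]>.06][:,:2],0).round(4))
W,u,v=cloud('top','a')
for nm,(x0,y0,x1,y1) in {'crate':(350,150,428,228),'orange':(270,205,350,290)}.items():
    m=(u>=x0)&(u<x1)&(v>=y0)&(v<y1)
    P=W[m&(W[:,2]>.022)&(W[:,2]<.036)]
    z=np.median(P[:,2]); r=cv2.minAreaRect((P[:,:2]*1000).astype(np.float32)); print(nm,z,r,len(P))
for n in('top','side'):
    W,u,v=cloud(n,'a'); m=(abs(W[:,0]-.5)<.1)&(abs(W[:,1])<.3)&(abs(W[:,2])<.006); print(n,'table z',np.median(W[m,2]))
E
```

```text
side A 190 c [0.5736 0.1524] rms 0.0015 zmax 0.0718 fit top c [0.573  0.1556]
side B 244 c [0.577  0.3033] rms 0.0012 zmax 0.0727 fit top c [0.5756 0.3069]
side T 172 c [0.5563 0.0894] rms 0.0015 zmax 0.0737 fit top c [0.5556 0.0927]
side K 68 c [ 0.5299 -0.1838] rms 0.0021 zmax 0.0845 fit top c [ 0.5291 -0.1798]
side O 267 c [0.7279 0.371 ] rms 0.0009 zmax 0.0815 fit top c [0.7254 0.375 ]
top A 52 c [0.5708 0.1507] rms 0.0013 zmax 0.0738 fit top c [0.5679 0.1499]
top B 58 c [0.5738 0.3019] rms 0.0013 zmax 0.0738 fit top c [0.5718 0.3005]
top T 46 c [0.5531 0.0875] rms 0.0014 zmax 0.075 fit top c [0.5513 0.088 ]
crate 0.02665177162767285 ((535.9036254882812, -145.0398406982422), (128.7287139892578, 129.0140838623047), 37.9638557434082) 589
orange 0.02693746637438177 ((403.07464599609375, 74.49422454833984), (129.02590942382812, 128.58914184570312), 28.568035125732422) 590
top table z -0.0011476905968490492
side table z -0.001063095698193961
```

```bash
python3 - <<'E'
from h import *
from scipy.spatial.transform import Rotation as R
s=monitor.observe(); M=R.from_rotvec(s['tcp_rot']).as_matrix(); print(M.round(4), s['ee_pos'],manip.grip_depth, [x for x in dir(manip) if x[0]!='_'],s['time_s'])
print(np.degrees(np.arctan2(M[1,2],M[0,2])))
E
```

```text
[[-6.000e-04 -9.035e-01  4.285e-01]
 [-9.000e-04  4.285e-01  9.035e-01]
 [-1.000e+00  1.000e-04 -1.000e-03]] [0.23547386 0.49671748 0.23082836] 0.0187 ['PlanningError', 'grip_depth'] 0.1
64.62816243308568
```

servo_tool --pt "20 -11 0 0 0 1" --pt "60 -34 -8 0 0 4" --pt "100 -57 -20 0 0 7" --pt "140 -80 -30 0 0 10" --pt "180 -103 -40 0 0 13" --pt "220 -126 -50 0 0 16" --pt "260 -148 -60 0 0 18.4" --pt "300 -171 -70 0 0 18.4" --pt "325 -186 -78 0 0 18.4" --pt "340 -194 -80 0 0 18.4" --pt "340 -194 -80 0 0 18.4" --pt "340 -194 -80 0 0 18.4" --fingers 1 --force 25

```text
time_s: 1.3
ee_pos: [0.5749, 0.3036, 0.1514]
tcp_rot: [-1.119, 1.264, 1.12]
contact_force: [-0.0, 1.2, -0.4]
gripper_width: 0.0855
```

```bash
cat >> h.py <<'E'
from scipy.spatial.transform import Rotation as R
def wristworld(d,us,vs,s):
    i=optics.camera_info('wrist'); f=200/np.tan(np.radians(i['fov_y']/2))
    x=us-i['cx'];y=vs-i['cy'];r=np.hypot(x,y)+1e-9;t=r/f;z=d[vs,us]
    k=np.tan(t)/r; P=np.stack([x*k*z,y*k*z,z,np.ones_like(z)],-1)
    T=np.eye(4);T[:3,:3]=R.from_rotvec(s['tcp_rot']).as_matrix();T[:3,3]=s['ee_pos']
    return (P@(T@np.array(i['tool_from_camera'])).T)[...,:3]
E
python3 - <<'E'
from h import *
s=monitor.observe(); p,d=snap('wrist','b'); print(s['time_s'],s['ee_pos'],s['q'],optics.camera_info('wrist'))
v,u=np.nonzero(d>0); W=wristworld(d,u,v,s)
m=(np.hypot(W[:,0]-.575,W[:,1]-.303)<.04)&(W[:,2]>.01)&(W[:,2]<.09)
P=W[m]; print(len(P), 'px',u[m].mean(),v[m].mean())
for a,b in((.01,.043),(.06,.09)):
    Q=P[(P[:,2]>a)&(P[:,2]<b)]; print(len(Q),Q.min(0),Q.max(0),np.median(Q,0))
m=(np.hypot(W[:,0]-.575,W[:,1]-.303)<.06)&(abs(W[:,2])<.006); print('table',np.median(W[m,2]))
E
```

```text
1.3 [0.57493049 0.30355648 0.15137051] [ 4.14097523e-01  6.13815181e-01  1.44378428e+00  2.92744542e-04
  1.08439014e+00 -1.03542803e+00] {'fov_y': 65.70646984690485, 'cx': 317.6103453615381, 'cy': 201.20737735127412, 'tool_from_camera': array([[ 2.44529597e-04, -2.95447052e-01,  9.55359084e-01,
        -1.42046690e-01],
       [ 1.44146443e-03, -9.55358016e-01, -2.95447091e-01,
         7.59226437e-02],
       [ 9.99998931e-01,  1.44936169e-03,  1.92263106e-04,
         1.97109136e-03],
       [ 0.00000000e+00,  0.00000000e+00,  0.00000000e+00,
         1.00000000e+00]])}
900 px 318.9122222222222 197.55
350 [0.56337444 0.29431386 0.01028903] [0.58647393 0.31922216 0.04299108] [0.56693097 0.30800319 0.03621954]
263 [0.569017   0.29981857 0.06001223] [0.58196861 0.31372364 0.07914631] [0.57417518 0.30681709 0.06972986]
table -0.0010825987536707271
```

View pics/b_wrist.png

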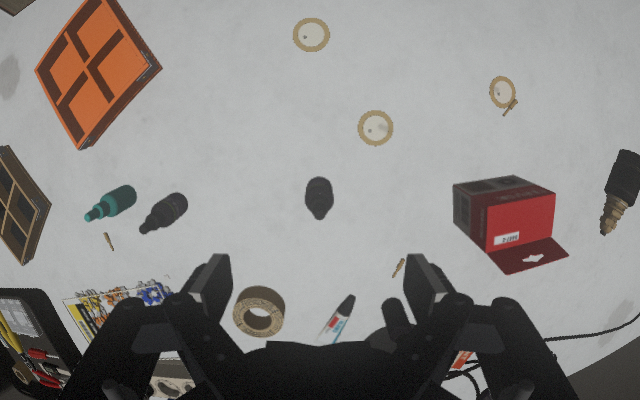

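The wrist view puts the bottle at (319,197), midway between the fingers, at about (0.5757, 0.306). I'll descend and grip.

servo_tool --pt "1 1 -10 0 0 0" --pt "1 1 -35 0 0 0" --pt "1 1 -60 0 0 0" --pt "1 1 -85 0 0 0" --pt "1 1 -105 0 0 0" --pt "1 1 -120 0 0 0" --pt "1 1 -127 0 0 0" --pt "1 1 -130 0 0 0" --pt "1 1 -130 0 0 0" --pt "1 1 -130 0 0 0"

```text
time_s: 2.35
ee_pos: [0.5771, 0.3042, 0.0222]
tcp_rot: [-1.119, 1.263, 1.119]
contact_force: [-0.0, 0.4, 0.8]
gripper_width: 0.0856
```

servo_tool --pt "0 0 0 0 0 0" --pt "0 0 0 0 0 0" --pt "0 0 0 0 0 0" --pt "0 0 0 0 0 0" --pt "0 0 0 0 0 0" --pt "0 0 0 0 0 0" --pt "0 0 0 0 0 0" --pt "0 0 0 0 0 0" --fingers 0.1 --force 25

```text
time_s: 3.15
ee_pos: [0.5768, 0.304, 0.0215]
tcp_rot: [-1.119, 1.264, 1.119]
contact_force: [-0.9, -0.4, 3.8]
gripper_width: 0.0242
```

```bash
python3 - <<'E'
from h import *
s=monitor.observe(); print(s['time_s'],s['ee_pos'],s['gripper_width'],s['contact_force']); snap('wrist','c');snap('side','c')
E
```

```text
3.15 [0.57676583 0.30400661 0.02147439] 0.0242038160201435 [-0.85741954 -0.36616232  3.83571625]
```

View pics/c_wrist.png

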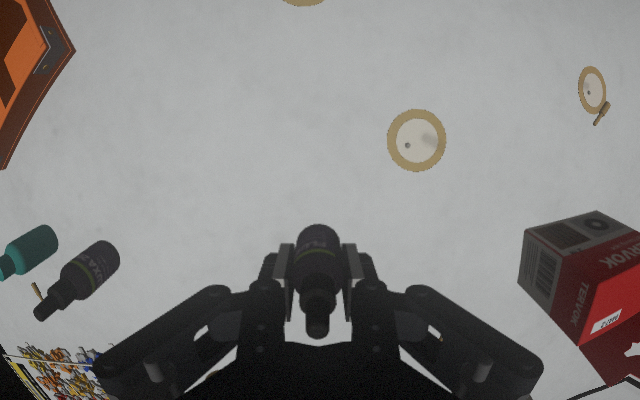

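View pics/c_side.png

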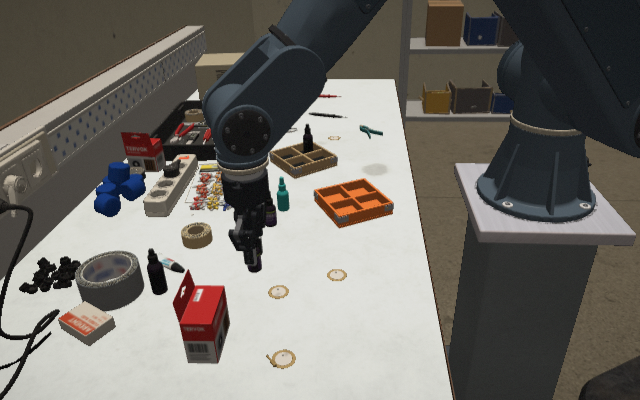

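The bottle is upright between the pads at wrist (318,265), with the opening at 24 mm. I'll lift and carry it over the left cell of the crate.

servo_tool --pt "0 0 10 0 0 0" --pt "0 0 35 0 0 0" --pt "0 0 65 0 0 0" --pt "0 -10 95 0 0 0" --pt "-3 -35 120 0 0 0" --pt "-6 -70 130 0 0 0" --pt "-9 -110 130 0 0 0" --pt "-12 -150 130 0 0 0" --pt "-15 -190 130 0 0 0" --pt "-18 -230 130 0 0 0" --pt "-22 -270 130 0 0 0" --pt "-26 -310 130 0 0 0" --pt "-30 -350 130 0 0 0" --pt "-33 -382 130 0 0 0" --pt "-34 -398 130 0 0 0" --pt "-34 -405 130 0 0 0" --pt "-34 -405 130 0 0 0" --pt "-34 -405 130 0 0 0"

```text
time_s: 5.05
ee_pos: [0.5427, -0.1, 0.1513]
tcp_rot: [-1.119, 1.264, 1.12]
contact_force: [0.3, 0.6, -1.3]
gripper_width: 0.0242
```

```bash
python3 - <<'E'
from h import *
s=monitor.observe(); p,d=snap('wrist','d'); print(s['time_s'],s['ee_pos'],s['gripper_width'],s['q'].round(2))
v,u=np.nonzero(d>0); W=wristworld(d,u,v,s)
m=(np.hypot(W[:,0]-.537,W[:,1]+.144)<.12)&(W[:,2]>.020)&(W[:,2]<.034)
Q=W[m]; r=cv2.minAreaRect((Q[:,:2]*1000).astype(np.float32)); print(len(Q),np.median(Q[:,2]),r)
E
```

```text
5.05 [ 0.54273696 -0.09999369  0.15129354] 0.0241732438077752 [-0.27  0.45  1.72  0.    0.97 -1.72]
4414 0.027061950283715386 ((538.8766479492188, -140.69065856933594), (129.60003662109375, 129.96803283691406), 38.590606689453125)
```

View pics/d_wrist.png

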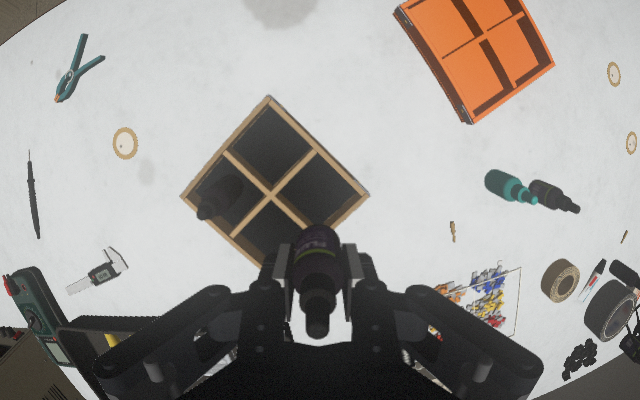

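The crate in the wrist view is centred on (272,197) and measures about (0.538, -0.1435) after removing the wrist bias seen at the first grasp. The TCP is over the left cell, so I'll lower to just above its floor.

servo_tool --pt "0 -1 -10 0 0 0" --pt "0 -1 -35 0 0 0" --pt "0 -1 -60 0 0 0" --pt "0 -1 -80 0 0 0" --pt "0 -1 -95 0 0 0" --pt "0 -1 -107 0 0 0" --pt "0 -1 -114 0 0 0" --pt "0 -1 -119 0 0 0" --pt "0 -1 -121 0 0 0" --pt "0 -1 -121 0 0 0" --pt "0 -1 -121 0 0 0"

```text
time_s: 6.2
ee_pos: [0.5429, -0.1022, 0.0308]
tcp_rot: [-1.12, 1.264, 1.118]
contact_force: [0.5, 0.4, -0.8]
gripper_width: 0.024
```

servo_tool --pt "0 0 -0.5 0 0 0" --pt "0 0 -1 0 0 0" --pt "0 0 -1 0 0 0" --pt "0 0 -1 0 0 0"

```text
time_s: 6.6
ee_pos: [0.5427, -0.102, 0.0293]
tcp_rot: [-1.119, 1.264, 1.119]
contact_force: [0.2, -0.2, -0.8]
gripper_width: 0.0236
```

```bash
python3 - <<'E'
from h import *
snap('wrist','e')
E
```

```text
(no output)
```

View pics/e_wrist.png

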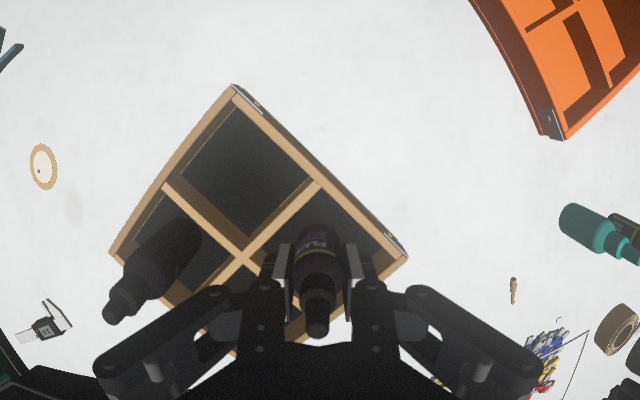

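servo_tool --pt "0 0 -0.5 0 0 0" --pt "0 0 -0.5 0 0 0" --pt "0 0 -0.5 0 0 0"

```text
time_s: 6.95
ee_pos: [0.5426, -0.102, 0.0287]
tcp_rot: [-1.119, 1.264, 1.119]
contact_force: [0.5, -0.4, -1.4]
gripper_width: 0.0242
```

servo_tool --pt "0 0 -0.5 0 0 0" --pt "0 0 -0.5 0 0 0" --pt "0 0 -0.5 0 0 0"

```text
time_s: 7.25
ee_pos: [0.5427, -0.1021, 0.0285]
tcp_rot: [-1.119, 1.264, 1.119]
contact_force: [-0.9, 0.4, 2.5]
gripper_width: 0.0235
```

servo_tool --pt "0 0 -0.5 0 0 0" --pt "0 0 -0.5 0 0 0" --pt "0 0 -0.5 0 0 0"

```text
time_s: 7.55
ee_pos: [0.5428, -0.1021, 0.0284]
tcp_rot: [-1.119, 1.264, 1.119]
contact_force: [-2.5, 1.2, 9.1]
gripper_width: 0.0241
```

The force has risen to 9 N and z has stalled, so the bottle is on the floor. I'll open a little and rise.

servo_tool --pt "0 0 0.5 0 0 0" --pt "0 0 0.5 0 0 0"

```text
time_s: 7.75
ee_pos: [0.5427, -0.1021, 0.0285]
tcp_rot: [-1.119, 1.264, 1.119]
contact_force: [-0.8, 0.9, 3.1]
gripper_width: 0.0239
```

servo_tool --pt "0 0 0 0 0 0" --pt "0 0 0 0 0 0" --pt "0 0 0 0 0 0" --pt "0 0 0 0 0 0" --pt "0 0 0 0 0 0" --fingers 0.5

```text
time_s: 8.25
ee_pos: [0.5426, -0.102, 0.0282]
tcp_rot: [-1.119, 1.264, 1.119]
contact_force: [0.2, 0.0, 0.2]
gripper_width: 0.0427
```

servo_tool --pt "0 0 5 0 0 0" --pt "0 0 15 0 0 0" --pt "0 0 35 0 0 0" --pt "0 0 60 0 0 0" --pt "0 0 85 0 0 0" --pt "0 0 105 0 0 0" --pt "0 0 120 0 0 0" --pt "0 0 122 0 0 0" --pt "0 0 122 0 0 0"

```text
time_s: 9.15
ee_pos: [0.5427, -0.102, 0.1507]
tcp_rot: [-1.12, 1.264, 1.118]
contact_force: [-0.1, -0.7, 0.2]
gripper_width: 0.0426
```

```bash
python3 - <<'E'
from h import *
s=monitor.observe(); p,d=snap('wrist','f'); print(s['time_s'],s['ee_pos'])
v,u=np.nonzero(d>0); W=wristworld(d,u,v,s)
m=(np.hypot(W[:,0]-.537,W[:,1]+.144)<.12)&(W[:,2]>.020)&(W[:,2]<.034)
Q=W[m]; r=cv2.minAreaRect((Q[:,:2]*1000).astype(np.float32)); print(len(Q),np.median(Q[:,2]),r)
for c in((.5428,-.1),(.532,-.184)):
  Q=W[(np.hypot(W[:,0]-c[0],W[:,1]-c[1])<.03)&(W[:,2]>.065)&(W[:,2]<.1)]; print(len(Q),Q.min(0),Q.max(0))
E
```

```text
9.15 [ 0.54267059 -0.10203698  0.15070523]
5050 0.027101510100796533 ((538.7870483398438, -140.3966064453125), (129.7691192626953, 129.37542724609375), 38.29499435424805)
336 [ 0.53496868 -0.10755179  0.06514797] [ 0.54867301 -0.09245184  0.08688808]
516 [ 0.51993809 -0.18867013  0.06500874] [ 0.53857481 -0.1710191   0.09442225]
```

View pics/f_wrist.png

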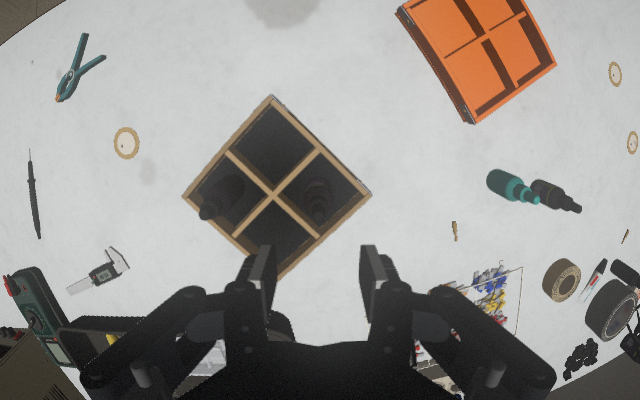

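The first bottle stands upright in its cell at wrist (318,195), and the black bottle is undisturbed at (222,195). Next is the second purple bottle; I'll turn the jaws so they clear the turquoise one beside it.

servo_tool --pt "2 10 0 0 0 -4" --pt "4 30 0 0 0 -12" --pt "6 55 0 0 0 -20" --pt "9 80 0 0 0 -28" --pt "12 105 0 0 0 -36" --pt "15 130 0 0 0 -44" --pt "18 155 0 0 0 -52" --pt "21 180 0 0 0 -60" --pt "24 205 0 0 0 -68" --pt "27 228 0 0 0 -76" --pt "29 245 0 0 0 -83" --pt "29 253 0 0 0 -88" --pt "29 253 0 0 0 -90" --pt "29 253 0 0 0 -90" --pt "29 253 0 0 0 -90" --fingers 1

```text
time_s: 10.7
ee_pos: [0.5713, 0.1508, 0.1496]
tcp_rot: [0.094, 1.57, -0.095]
contact_force: [0.1, -0.8, -0.8]
gripper_width: 0.0856
```

```bash
python3 - <<'E'
from h import *
s=monitor.observe(); p,d=snap('wrist','g'); print(s['time_s'],s['ee_pos'],s['q'].round(2))
v,u=np.nonzero(d>0); W=wristworld(d,u,v,s)
for c in((.572,.1515),(.5547,.0885)):
  for a,b in((.01,.043),(.06,.09)):
    Q=W[(np.hypot(W[:,0]-c[0],W[:,1]-c[1])<.025)&(W[:,2]>a)&(W[:,2]<b)]; print(len(Q),Q.min(0),Q.max(0))
E
```

```text
10.7 [0.57132053 0.1507871  0.14956427] [ 0.18  0.52  1.62 -0.    1.01  0.3 ]
337 [0.5613756  0.14691543 0.0104375 ] [0.58588326 0.1684771  0.04299499]
264 [0.56610599 0.150514   0.06001301] [0.58057002 0.16314142 0.07940779]
468 [0.54368381 0.08299698 0.01024018] [0.56902473 0.10575698 0.04298297]
250 [0.54940941 0.08777011 0.06002129] [0.56345394 0.09970411 0.07913942]
```

View pics/g_wrist.png

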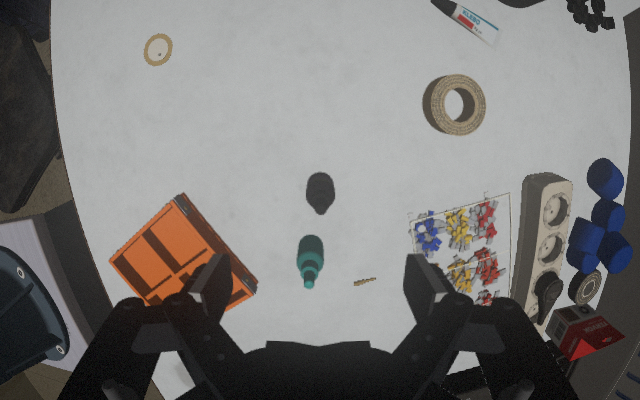

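The wrist view shows the purple bottle at (320,192) and the turquoise one at (310,258), with both between the finger planes and the turquoise clear of the pads. I'll split the small disagreement in y, descend and grip.

servo_tool --pt "1.5 3 -10 0 0 0" --pt "1.5 3 -35 0 0 0" --pt "1.5 3 -60 0 0 0" --pt "1.5 3 -85 0 0 0" --pt "1.5 3 -105 0 0 0" --pt "1.5 3 -119 0 0 0" --pt "1.5 3 -126 0 0 0" --pt "1.5 3 -128 0 0 0" --pt "1.5 3 -128 0 0 0" --pt "1.5 3 -128 0 0 0"

```text
time_s: 11.75
ee_pos: [0.5736, 0.1541, 0.0231]
tcp_rot: [0.096, 1.567, -0.095]
contact_force: [-0.0, -0.4, 0.0]
gripper_width: 0.0855
```

servo_tool --pt "0 0 0 0 0 0" --pt "0 0 0 0 0 0" --pt "0 0 0 0 0 0" --pt "0 0 0 0 0 0" --pt "0 0 0 0 0 0" --pt "0 0 0 0 0 0" --pt "0 0 0 0 0 0" --pt "0 0 0 0 0 0" --fingers 0.1 --force 25

```text
time_s: 12.55
ee_pos: [0.5732, 0.154, 0.0224]
tcp_rot: [0.096, 1.569, -0.096]
contact_force: [0.0, -0.3, 3.2]
gripper_width: 0.0236
```

```bash
python3 - <<'E'
from h import *
s=monitor.observe(); print(s['time_s'],s['ee_pos'],s['gripper_width'],s['contact_force']); snap('wrist','i')
E
```

```text
12.55 [0.57319953 0.15396159 0.02243803] 0.023606279860102282 [ 0.00351256 -0.26427197  3.21357657]
```

View pics/i_wrist.png

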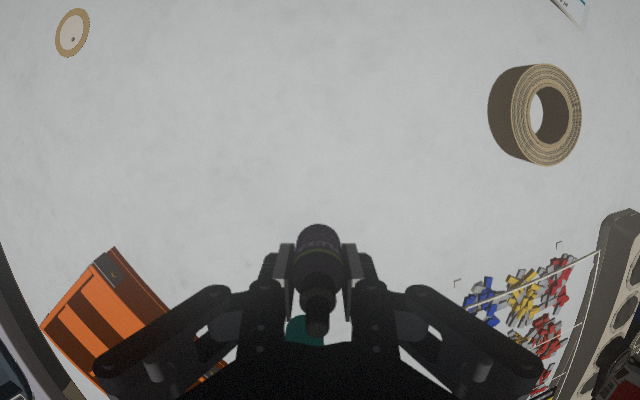

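The bottle is held upright, in the same place in the pads as the first. I'll carry it to the far cell, centred on about (0.5806, -0.1485).

servo_tool --pt "0 0 10 0 0 0" --pt "0 0 35 0 0 0" --pt "0 0 65 0 0 0" --pt "0 -5 95 0 0 0" --pt "1 -25 120 0 0 0" --pt "2 -60 128 0 0 0" --pt "3 -100 128 0 0 0" --pt "4 -140 128 0 0 0" --pt "5 -180 128 0 0 0" --pt "6 -220 128 0 0 0" --pt "7 -255 128 0 0 0" --pt "7 -282 128 0 0 0" --pt "7 -297 128 0 0 0" --pt "7 -302 128 0 0 0" --pt "7 -302 128 0 0 0" --pt "7 -302 128 0 0 0"

```text
time_s: 14.2
ee_pos: [0.5801, -0.1469, 0.1503]
tcp_rot: [0.095, 1.569, -0.095]
contact_force: [-1.0, 0.1, -0.2]
gripper_width: 0.0242
```

```bash
python3 - <<'E'
from h import *
s=monitor.observe(); p,d=snap('wrist','j'); print(s['time_s'],s['ee_pos'],s['gripper_width'])
v,u=np.nonzero(d>0); W=wristworld(d,u,v,s)
m=(np.hypot(W[:,0]-.537,W[:,1]+.144)<.12)&(W[:,2]>.020)&(W[:,2]<.034)
Q=W[m]; r=cv2.minAreaRect((Q[:,:2]*1000).astype(np.float32)); print(len(Q),r)
E
```

```text
14.2 [ 0.58014796 -0.14693345  0.15032333] 0.024213170721013116
4506 ((539.4592895507812, -140.739501953125), (129.43948364257812, 129.16896057128906), 37.971961975097656)
```

View pics/j_wrist.png

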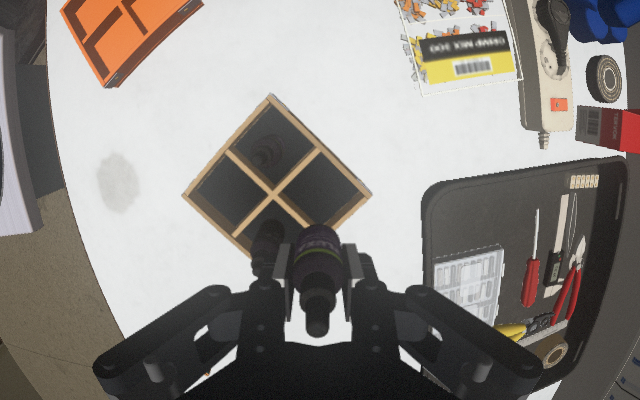

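Still lined up on the far cell, whose far edge shows beside the bottle at (345,225). I'll lower 1.5 mm farther from the black bottle.

servo_tool --pt "1.5 0 -10 0 0 0" --pt "1.5 0 -35 0 0 0" --pt "1.5 0 -60 0 0 0" --pt "1.5 0 -80 0 0 0" --pt "1.5 0 -95 0 0 0" --pt "1.5 0 -107 0 0 0" --pt "1.5 0 -114 0 0 0" --pt "1.5 0 -118 0 0 0" --pt "1.5 0 -119 0 0 0" --pt "1.5 0 -119 0 0 0" --pt "1.5 0 -119 0 0 0"

```text
time_s: 15.35
ee_pos: [0.582, -0.1482, 0.0319]
tcp_rot: [0.095, 1.568, -0.096]
contact_force: [-0.3, -0.0, -0.3]
gripper_width: 0.0241
```

servo_tool --pt "0 0 -0.5 0 0 0" --pt "0 0 -1 0 0 0" --pt "0 0 -1.5 0 0 0" --pt "0 0 -1.5 0 0 0" --pt "0 0 -1.5 0 0 0"

```text
time_s: 15.85
ee_pos: [0.5816, -0.148, 0.0298]
tcp_rot: [0.096, 1.569, -0.096]
contact_force: [-0.2, -0.5, 0.2]
gripper_width: 0.0239
```

```bash
python3 - <<'E'
from h import *
snap('wrist','k')
E
```

```text
(no output)
```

View pics/k_wrist.png

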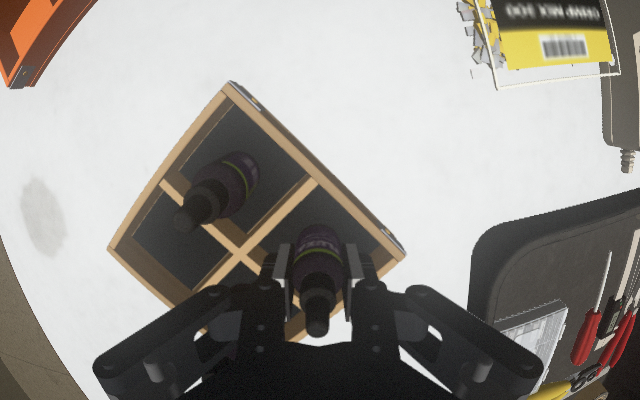

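The bottle sits inside its cell at (320,260). I'll creep down to contact.

servo_tool --pt "0 0 -0.5 0 0 0" --pt "0 0 -0.5 0 0 0" --pt "0 0 -0.5 0 0 0"

```text
time_s: 16.2
ee_pos: [0.5817, -0.1481, 0.0295]
tcp_rot: [0.095, 1.568, -0.096]
contact_force: [-0.7, 0.7, 2.6]
gripper_width: 0.0238
```

servo_tool --pt "0 0 -0.5 0 0 0" --pt "0 0 -0.5 0 0 0" --pt "0 0 -0.5 0 0 0"

```text
time_s: 16.5
ee_pos: [0.5818, -0.1481, 0.0294]
tcp_rot: [0.095, 1.568, -0.096]
contact_force: [-2.2, 0.7, 7.7]
gripper_width: 0.0234
```

Contact at 7.7 N, at the height expected. I'll release and rise.

servo_tool --pt "0 0 0.5 0 0 0" --pt "0 0 0.5 0 0 0"

```text
time_s: 16.7
ee_pos: [0.5817, -0.1481, 0.0294]
tcp_rot: [0.095, 1.569, -0.096]
contact_force: [-1.4, 0.9, 4.6]
gripper_width: 0.0238
```

servo_tool --pt "0 0 0 0 0 0" --pt "0 0 0 0 0 0" --pt "0 0 0 0 0 0" --pt "0 0 0 0 0 0" --pt "0 0 0 0 0 0" --fingers 0.5

```text
time_s: 17.2
ee_pos: [0.5816, -0.148, 0.0292]
tcp_rot: [0.096, 1.569, -0.096]
contact_force: [-0.1, -1.0, -0.5]
gripper_width: 0.043
```

servo_tool --pt "0 0 5 0 0 0" --pt "0 0 15 0 0 0" --pt "0 0 35 0 0 0" --pt "0 0 60 0 0 0" --pt "0 0 85 0 0 0" --pt "0 0 105 0 0 0" --pt "0 0 125 0 0 0" --pt "0 20 145 0 0 0" --pt "0 50 150 0 0 0" --pt "0 90 150 0 0 0" --pt "0 130 150 0 0 0" --pt "0 160 150 0 0 0" --pt "0 170 150 0 0 0" --pt "0 170 150 0 0 0"

```text
time_s: 18.6
ee_pos: [0.5817, 0.0228, 0.18]
tcp_rot: [0.094, 1.568, -0.094]
contact_force: [0.2, -0.0, 0.1]
gripper_width: 0.0428
```

```bash
python3 - <<'E'
from h import *
s=monitor.observe();print(s['time_s'],s['ee_pos'],s['contact_force'])
p,d=snap('top','l'); q,_=snap('side','l'); 
a=cv2.resize(p[130:240,330:450],None,fx=3.3,fy=3.3,interpolation=2); b=cv2.resize(q[90:200,240:360],None,fx=3.3,fy=3.3,interpolation=2)
cv2.imwrite('pics/l.png',cv2.convertScaleAbs(np.hstack([a,b]),alpha=1.6,beta=25))
v,u=np.nonzero(d>0);W=world('top',d,u,v)
for c in((.5413,-.102),(.580,-.148),(.530,-.185)):
  Q=W[(np.hypot(W[:,0]-c[0],W[:,1]-c[1])<.025)&(W[:,2]>.06)]; print(len(Q),Q.mean(0).round(4),Q[:,2].max() if len(Q) else 0)
E
```

```text
18.6 [0.58168226 0.02280574 0.17997147] [ 0.21907118 -0.03856484  0.11635662]
0 [nan nan nan] 0
32 [ 0.5768 -0.1495  0.0738] 0.08641584884974629
67 [ 0.5238 -0.1833  0.0741] 0.09505398199761117<stdin>:8: RuntimeWarning: Mean of empty slice.
  ret = um.true_divide(
```

View pics/l.png

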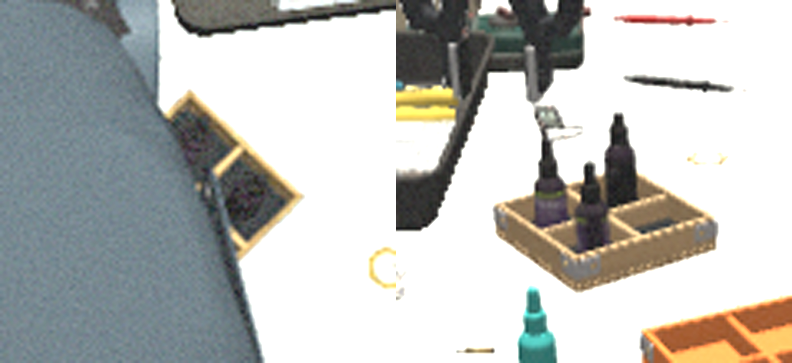

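The side crop shows all three bottles upright, each in its own cell: purple at (550,185) and (592,210), black at (620,160). The arm blocks part of the top view, but the gripper is clear and the force is about 0. I'll hand in.

```bash
python3 -c "
from rig import order; print(order.finish_job())"
```

```text
the job is handed in; nothing more can be done
None
```

Both purple-labelled bottles now stand upright in the wooden crate, one per cell. The black bottle still stands alone in its own cell. I lowered each bottle until it touched the floor (forces under 10 N) before opening the fingers, and handed the job in at about 18.7 s.

**Last checks:** The side view showed all three bottles upright in separate cells, with the gripper clear and the contact force about zero. The top camera's depth agreed for the second purple bottle and the black one, but the arm blocked its view of the first. I checked that one from the wrist camera right after placing it and in the final side view.

**Disagreement:** The cameras differed by about 2–5 mm on positions. I took values in between, which was within the cells' tolerance.

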